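Release a mushroom log from its cam clamp

TASK

The mushroom log in the bench clamp has been bored and is ready to come out. Push the cam lever round, the way that goes past the side away from the log, until it rests against its stop pin and the low point of the cam faces the jaw; only then push the jaw by its push bar away from the log until it is fully home against the cam. Leave the log lying in its saddles and the jar, punnet and brush where they are.

Things in the scene. Friction and masses are not known exactly. Their poses are not given: they have to be found in the camera images.
- fixture: clamp cradle bolted to the bench: grey base plate 355 x 136 x 12 mm (x -300 to +55, y -68 to +68 mm), white end plate (top 130 mm), two white vee saddles, cam pivot. Origin on the bench straight below the pivot; x level, from the log towards the cam (the way the jaw opens), y level, to the side where the push bar stands out, z up.
- cam_pivot (a point): on the cam's vertical axis, 50 mm above the bench (fixture x = y = 0). The cam is a steel eccentric disc, radius 32 mm, centre 11 mm off the axis, 30 to 48 mm above the bench. On it a flat lever, 20 mm wide, at right angles to the lobe, 48 to 56 mm above the bench, reaches 105 mm from the axis. The nut on the axis ends at 65 mm.
- lever_grip (a point): middle of the black upright round grip at the end of the lever: 22 mm diameter, 59 to 101 mm above the bench, 95 mm from the pivot axis; this point is on the grip's axis 80 mm above the bench.
- cam (a joint): cam and lever angle q, rad. The lever points along (sin q, cos q) in fixture x, y. 0: low point faces the jaw, lever along +y, hard on its stop pin. 3.1: high point faces the jaw (clamped), lever along -y. As q falls it swings through fixture +x, anticlockwise from above. Starts at 2.5 to 3.1; stiff (0.4 N m, 4 to 5 N at the grip), stays where left.
- jaw (a joint): travel of the jaw slide along fixture +x, m. 0: shut on the log. With the cam at its low point it goes to 0.0225, where the steel follower block meets the cam (a hard stop); with the cam turned up it moves 3 mm at most. Slides with 3 to 5 N of friction and stays where it is left.
- push_bar (a point): on the axis of the jaw's push bar: level black round bar, 16 mm diameter, 80 mm above the bench, along fixture y from 50 to 138 mm; this point is at y = 110 mm and moves with the jaw (fixture x = -69.5 mm when shut). The bar stands out of the edge of the aluminium jaw plate, 12 mm thick, 100 mm wide, top at 120 mm, rubber pad towards the log.
- log: brown mushroom log with white patches, 90 mm diameter, 180 mm long, 0.85 kg, lying loose in the vee saddles along fixture x, its top 135 mm above the bench. Origin at its middle, on its axis (its x axis).
- jar: closed glass jar with a metal lid, 72 mm diameter, 100 mm tall, standing on the bench beyond the cam, on the push bar's side. Origin at the centre of its underside.
- punnet: white open punnet 150 x 110 x 45 mm holding picked mushrooms (tops up to about 55 mm). Origin at the centre of its underside.
- brush: flat hand brush, 200 mm long, 42 mm wide and 20 mm high, lying on the bench beside the log, along the cradle, on the side away from the push bar. Origin near its middle, on the bench.
Things that resemble listed ones, but are neither listed nor needed, are in the scene too. What is shaped like the log but green is not meant.

How it is judged:
On the way, in this order (a step that is already met when the one before it is completed fails the run):
1. the cam is turned to its low point (within 0.2 rad of its stop) while the jaw is still shut (under 6 mm) (value of joint cam below 0.2 rad and value of joint jaw below 0.006 m), for 0.2 s.
2. the jaw is pushed home against the cam (at least 20.5 of its 22.5 mm) (value of joint jaw above 0.0205 m), for 0.2 s.
At the end, for the whole second after the job is handed in: The cam is within 0.2 rad of its low-point stop, the jaw is home against it (travel over 20.5 of 22.5 mm) and still, the log lies in its saddles within 12 mm of where it was, and jar, punnet and brush are within 20 mm of where they were (value of joint cam below 0.2 rad and value of joint jaw above 0.0205 m and velocity of joint jaw below 0.005 m/s and distance of log from where it was at the start of the episode below 0.012 m and linear speed of log below 0.02 m/s and distance of each of jar, punnet, brush from where it was at the start of the episode below 0.02 m); the robot touches nothing.
It fails at once if the jaw is pushed open before the cam is at its low point (value of joint cam above 0.4 rad and value of joint jaw above 0.006 m).
It fails at once if the log is lifted or shifted more than 20 mm (distance of log from where it was at the start of the episode above 0.02 m).
It fails at once if the jar, punnet or brush is carried off or knocked more than 30 mm (distance of any of jar, punnet, brush from where it was at the start of the episode above 0.03 m).
It also fails if it takes over 54 s, if anything falls off the work surface, if the arm or the gripper's body presses on something with over 40 N, if the wrist force passes 120 N, or if a joint passes its speed limit or range.

ROBOT

A 6-joint arm with a two-finger parallel gripper is mounted at the origin on the work surface. World frame = base frame: x ahead of the robot, y to its left, z up, the work surface at z = 0. Lengths are in m, angles in rad, forces in N, time in s.
With the tool pointing down it reaches from about 0.4 to 0.825 m from the base axis. Payload 7 kg.
Tool frame: the origin (TCP) lies midway between the tips of the shut fingers; the grasp point (between the pads) lies 19 mm behind it; z points along the fingers, x is the direction in which the jaws open and shut, and the axes are right-handed (so a half turn about z gives the same grasp; the last joint's range is limited). The gripper opens to 85 mm and grips with 20 to 120 N. Pads are 22 mm wide; open, the fingers measure 114 mm over their backs; the gripper's body (76 mm by 85 mm) begins 54 mm behind the grasp point. The pads swing forward as they close: fully open they stand 13 mm farther back than shut.
Start: joints at [-1.009, 0.359, 0.012, 0, -1.224, -0.288], TCP at [0.182, -0.65, 0.231] pointing down, gripper open.
Joint ranges: [-3.07, 3.07], [-1.43, 2.12], [-1.02, 1.25], [-3.03, 1.67], [-3.05, -0], [-3.03, 3.03]. Speed limits (rad/s): [2.39, 2.39, 3.01, 3.14, 3.14, 3.14].

INTERFACE

Orientations are given as a rotation vector (axis times angle).
In Python, from station import ctrl, get_image, calibration, job gives the robot as it stands.
- The arm moves only by the tool drive_tool, never from a script. Its argument "series" is a list of rows, each a list of 3 entries, a list of its own where there are three numbers: the closure, from 0 (fully open) to 1 (shut), then the shift along the tool's x, y, z in cm, then the turn, a rotation vector about the tool's x, y, z in rad. In form: [[grip, [x, y, z], [rx, ry, rz]], ...]. A call has 1 to 12 rows; each row is the pose to reach, as a shift and turn from the pose measured when the call began, along the tool's axes at that moment; what a row does not reach only later rows make up. A row lasts 1/8 s, in which the tool goes at most 62.5 mm and 10.7 degrees, less where a joint would pass 70% of its speed; a pose out of reach is approached as far as the arm can. A call with a gripper value outside its range is refused whole. The fingers move at their own pace and stop on an object; "grip_force" is the grip in N (left out, the last holds). Time passes only in rows, so rows that repeat a pose let the fingers close. It gives the time, the measured TCP pose, the force and the opening at its end, in the units of the state.
- ctrl.read_state(): the state, without advancing time (a new reading comes with each control period).
- get_image(name): name is "scene" or "top" or "wrist"; returns the picture (384x512x3 uint8, red, green, blue); there is no depth.
- calibration(name): a dict with "mtx" (3x3 intrinsics, pixels), "rvec" (rotation vector, rad) and "tvec" (3), from world to camera coordinates, as OpenCV has them. Camera axes: x right, y down, z forward; pixel columns grow to the right and rows downward; lengths in m; the calibration is good to about 2 mm. A picture is of the moment at which its call begins: read the wrist's pose just before it. calibration takes no time and is no camera call; for the wrist camera it gives the pose at the moment of the call.
- job.finish_job(): hands the job in, once; it reports no verdict.
The state is a dict: "clock": time; "joint_pos": joint angles; "qvel": joint speeds; "tau": joint torques, N m; "eef_pos": TCP position; "tcp_rot": TCP orientation; "contact_force": force on the tool from outside, world axes, zero at the start; "wrist_torque": the same for the moment, N m; "gripper_width": opening from 0.0 (shut) to 1.0 (fully open).
Only numpy, scipy, OpenCV 4.12 (cv2) and the standard library are available. Lean on these libraries where they do the work, as an engineer would, in place of code of your own. Each camera call takes 0.05 s, during which the arm holds its last target.

## Working session

There is one attempt and no reset: what is moved stays moved. The work goes in short steps, Python scripts to look and compute and a tool call to move; the robot and the scene stay as the last step left them, time stands still between calls to the robot, and variables do not carry over. Pictures are saved under pics/ and viewed, and the job is handed in when it is done.

Besides the shell and the picture viewer there is one more tool, called after "Call:" as a command line: name --argument value ..., lists and objects as JSON in quotes. drive_tool: Moves the arm, as the interface text tells. Its arguments: {"type":"object","properties":{"series":{"type":"array","items":{"type":"array"}},"grip_force":{"type":"number"}},"required":["series"]}

```bash
mkdir -p pics; ls
python3 - <<'E'
from station import ctrl,get_image,calibration
import cv2
s=ctrl.read_state();print(s)
for n in("scene","top","wrist"):
    c=calibration(n);print(n,c)
    cv2.imwrite(f"pics/{n}0.png",get_image(n)[:,:,::-1])
E
```

```text
pics
{'clock': 0.0, 'joint_pos': array([-1.00890394e+00,  3.59393162e-01,  1.10978284e-02, -3.78072120e-04,
       -1.22412765e+00, -2.88054335e-01]), 'qvel': array([ 1.68649436e-03, -9.43333272e-05, -7.47180204e-04, -2.84125929e-04,
        7.23590915e-04,  1.87315667e-03]), 'tau': array([ 1.01086811e-03, -5.83316660e+01,  2.93424994e+01,  6.93635926e+00,
       -5.79789383e-03, -9.92811273e-07]), 'eef_pos': array([ 0.18236589, -0.64940222,  0.23037157]), 'tcp_rot': array([-1.89676063e+00, -2.50262408e+00, -1.42299836e-03]), 'contact_force': array([ 0.09171425, -0.30921218, -0.55733016]), 'wrist_torque': array([-0.02011434, -0.01405719,  0.01670894]), 'gripper_width': 0.9983371594884203}
scene {'mtx': array([[408.62805337,   0.        , 254.55472774],
       [  0.        , 408.62805337, 198.29479621],
       [  0.        ,   0.        ,   1.        ]]), 'rvec': array([ 1.26711412,  2.06018437, -1.05753954]), 'tvec': array([ 0.14317257, -0.23195888,  1.54153398])}
top {'mtx': array([[413.85210059,   0.        , 253.0187526 ],
       [  0.        , 413.85210059, 197.70387814],
       [  0.        ,   0.        ,   1.        ]]), 'rvec': array([ 2.18415839, -2.12225158,  0.13386605]), 'tvec': array([0.10661127, 0.55634258, 1.0375955 ])}
wrist {'mtx': array([[342.07337508,   0.        , 253.37600633],
       [  0.        , 342.07337508, 191.96636379],
       [  0.        ,   0.        ,   1.        ]]), 'rvec': array([-1.77543551, -2.34024891, -0.35959595]), 'tvec': array([ 0.67371999, -0.03870464,  0.37894185])}
```

View pics/scene0.png

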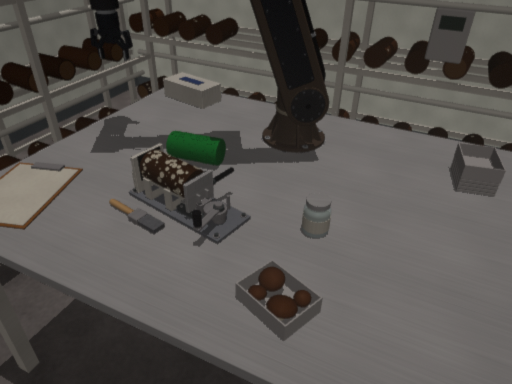

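View pics/top0.png

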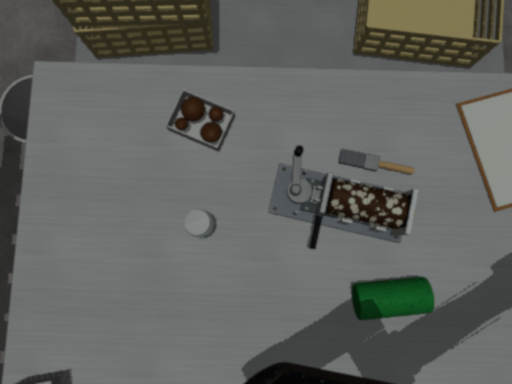

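View pics/wrist0.png

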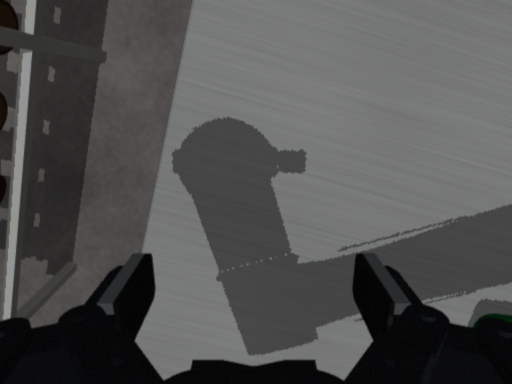

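The top view shows the brown log at (368,203), the cam pivot at about (300,190), the lever grip at about (298,150), the push bar from about (320,215) to (314,246), the jar at (198,223), the punnet at (201,120) and the brush at (375,162).

Candidates that could be confused:
- **Black parts:** grip (298,150), push bar (316,232) and the robot hand at the bottom edge.
- **Logs:** brown (368,203) is the one meant; green (393,298) is the decoy.

I'll check this in a close crop.

```bash
cat > h.py <<'E'
import numpy as np,cv2
from station import ctrl,get_image,calibration
def ray(c,uv):
    R=cv2.Rodrigues(np.array(c['rvec'],float))[0];t=np.array(c['tvec'],float).ravel()
    p=cv2.undistortPoints(np.array([[uv]],float),c['mtx'],None).ravel()
    return -R.T@t, R.T@np.array([p[0],p[1],1.])
def onz(c,uv,z):
    o,d=ray(c,uv);return o+d*(z-o[2])/d[2]
def proj(c,P):
    return cv2.projectPoints(np.atleast_2d(np.array(P,float)),np.array(c['rvec'],float),np.array(c['tvec'],float),c['mtx'],None)[0][:,0]
E
python3 - <<'E'
import cv2
im=cv2.imread('pics/top0.png')[130:260,260:425];cv2.imwrite('pics/topc.png',cv2.resize(im,None,fx=4.5,fy=4.5,interpolation=cv2.INTER_CUBIC)*1)
im=cv2.imread('pics/scene0.png')[140:245,100:260];cv2.imwrite('pics/scenec.png',cv2.resize(im,None,fx=5,fy=5,interpolation=cv2.INTER_CUBIC))
E
```

```text
(no output)
```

View pics/topc.png

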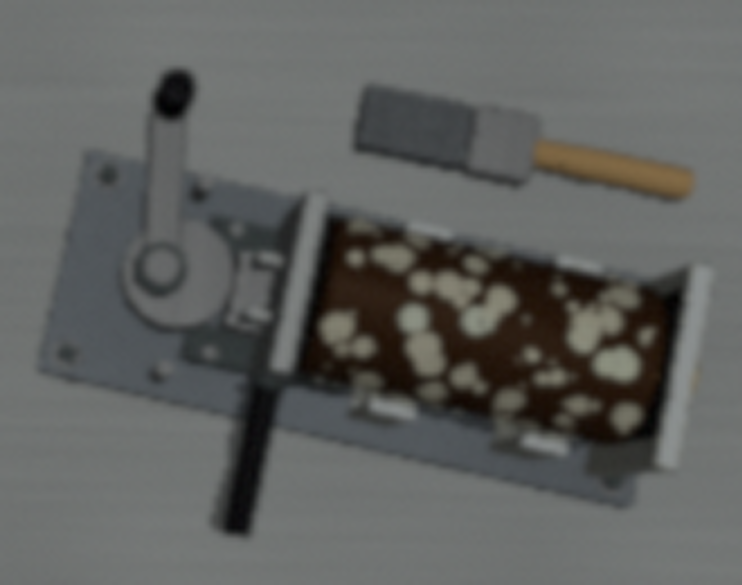

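View pics/scenec.png

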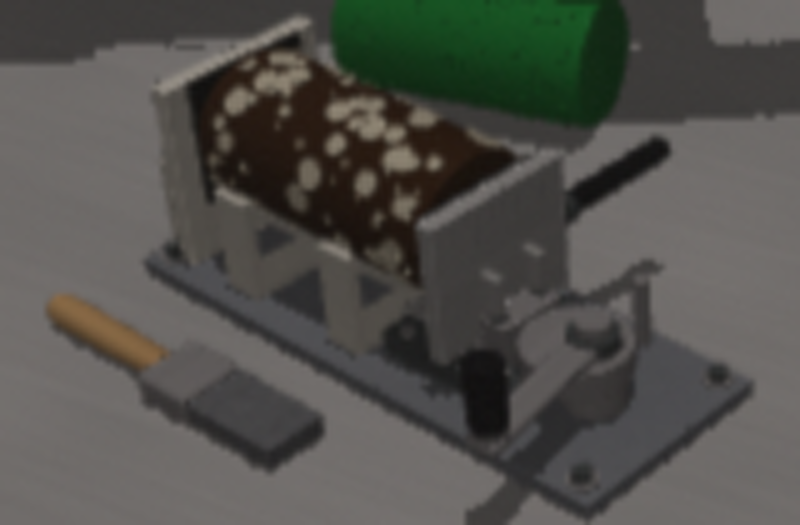

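The crop confirms the choice: the grip top is at crop (177,88), at the lever end on the side away from the push bar. The nut is at (160,268) and the push bar tip at (232,525). The plate corners are at (90,152), (38,372) and (632,505). Next I'll compute positions.

Run:
```python
from h import *
c=calibration('top')
px=lambda x,y:((x+.5)/4.5-.5+260,(y+.5)/4.5-.5+130)
f=lambda x,y,z:onz(c,px(x,y),z)
A=f(90,152,.012);B=f(38,372,.012);C=f(632,505,.012)
nut=f(160,266,.065);grip=f(178,87,.101);tip=f(233,528,.080)
bar0=f(265,388,.08)
print('corners',A,B,C,'len',np.linalg.norm(A-B),np.linalg.norm(B-C))
ex=(B-C)[:2];ex/=np.linalg.norm(ex);ey2=(B-A)[:2];ey2/=np.linalg.norm(ey2);ey=np.array([-ex[1],ex[0]])
print('ex',ex,'ey',ey,ey2)
# origin from corners: B is (+55,+68), A (+55,-68)
o1=B[:2]-.055*ex-.068*ey;o2=A[:2]-.055*ex+.068*ey
print('nut',nut,o1,o2)
o=(o1+o2)/2
for n,p in(('grip',grip),('tip',tip),('bar0',bar0),('nut',nut)):
    d=p[:2]-o;print(n,p,'fix',d@ex,d@ey, np.hypot(*d))
d=grip[:2]-nut[:2];print('q',np.arctan2(d@ex,d@ey),np.hypot(*d))
# scene check
cs=calibration('scene')
print(proj(cs,[np.r_[o,.065],np.r_[grip[:2],.101],tip]))
S=lambda x,y:((x+.5)/5-.5+100,(y+.5)/5-.5+140)
print(S(592,322),S(487,355),S(658,150))
R=cv2.Rodrigues(ctrl.read_state()['tcp_rot'])[0];print(R)
for n,z,pxl in(('jar',.1,(198,223)),('punnet',.045,(201,120)),('green',.0,(393,298))):
  p=onz(c,pxl,z);d=p[:2]-o;print(n,p,d@ex,d@ey)
```

```text
corners [0.65082723 0.05413898 0.012     ] [0.51847615 0.08190397 0.012     ] [ 0.45085652 -0.2648282   0.012     ] len 0.13523203454631666 0.35326422216864983
ex [0.19141374 0.98150944] ey [-0.98150944  0.19141374] [-0.97869623  0.20531366]
nut [0.57523166 0.01650413 0.065     ] [0.57469103 0.01490481] [0.57355683 0.0131721 ]
grip [0.66938346 0.01167635 0.101     ] fix 0.015915550591570824 -0.09395026665588699 0.09528881023155404
tip [ 0.42997627 -0.0240182   0.08      ] fix -0.06494480926546367 0.1341977300610496 0.14908674992790535
bar0 [ 0.506837   -0.04074859  0.08      ] fix -0.06665364685921535 0.05555576936146816 0.08677068715284922
nut [0.57523166 0.01650413 0.065     ] fix 0.0026321196108741516 -0.0006152746219170843 0.0027030753793269445
q 3.000222091930891 0.09427550199601249
[[217.20508184 202.71045116]
 [195.60345082 210.79794747]
 [231.08067551 169.27280676]]
(218.0, 204.0) (197.0, 210.6) (231.2, 169.6)
[[-2.70281756e-01  9.62781147e-01 -4.85303637e-04]
 [ 9.62780400e-01  2.70282155e-01  1.20762905e-03]
 [ 1.29385139e-03 -1.40840730e-04 -9.99999153e-01]]
jar [0.47931165 0.25343428 0.1       ] 0.2168208886996399 0.13888279758005695
punnet [0.75434011 0.2655129  0.045     ] 0.28132039114533125 -0.1287482195668432
green [ 0.30545338 -0.24833487  0.        ] -0.3089491283035553 0.21348083015718203
```

Everything agrees: the plate measures 135 x 353 mm (given 136 x 355), the grip is 94–95 mm from the pivot, q is about 3.0, and the scene reprojection is within 2 px. I'll work out the move to above the grip.

```bash
cat >> h.py <<'E'
from scipy.spatial.transform import Rotation as Ro
O=np.array([.5745,.0153]);th=np.arctan2(.9805,.1965)   # fixture x yaw
EX=np.array([np.cos(th),np.sin(th)]);EY=np.array([-EX[1],EX[0]])
def W(fx,fy):return O+fx*EX+fy*EY
def down(yaw):
    x=np.array([np.cos(yaw),np.sin(yaw),0]);z=np.array([0,0,-1.]);return np.c_[x,np.cross(z,x),z]
def rows(targets,s=None):
    s=s or ctrl.read_state();R=Ro.from_rotvec(s['tcp_rot']).as_matrix();p=s['eef_pos']
    for (x,y,z,yaw) in targets:
        d=R.T@(np.array([x,y,z])-p)*100;r=Ro.from_matrix(R.T@down(yaw)).as_rotvec()
        print(np.round(d,1).tolist(),np.round(r,3).tolist())
def gripat(q,r=.095):return W(r*np.sin(q),r*np.cos(q))
def yawq(q):return th+np.pi-q
def st():
    s=ctrl.read_state();R=Ro.from_rotvec(s['tcp_rot']).as_matrix()
    d=s['eef_pos'][:2]-O
    print('t',s['clock'].__round__(2),'p',s['eef_pos'].round(4),'fix',(d@EX).round(4),(d@EY).round(4),'yaw',np.arctan2(R[1,0],R[0,0]).round(3),'F',s['contact_force'].round(1),'w',round(s['gripper_width'],3),'j',s['joint_pos'].round(2))
E
python3 - <<'E'
from h import *
st();print(th,gripat(3.0),yawq(3.0))
rows([(*gripat(3.0),.20,yawq(3.0))])
E
```

```text
t 0.15 p [ 0.1824 -0.6495  0.2306] fix -0.7289 0.2539 yaw 1.844 F [-0.6  1.   0.2] w 0.998 j [-1.01  0.36  0.01 -0.   -1.22 -0.29]
1.373008533193803 [0.66935004 0.00996427] 1.5146011867835956
[50.3, 64.7, 3.1] [-0.0, -0.001, 0.33]
```

Call:
drive_tool --series '[[0, [4.2, 5.4, 0], [0, 0, 0.03]], [0, [8.4, 10.8, 0], [0, 0, 0.06]], [0, [12.6, 16.2, 0], [0, 0, 0.09]], [0, [16.8, 21.6, 0], [0, 0, 0.12]], [0, [21, 27, 0], [0, 0, 0.15]], [0, [25.2, 32.4, 0], [0, 0, 0.18]], [0, [29.4, 37.8, 0], [0, 0, 0.21]], [0, [33.6, 43.2, 0], [0, 0, 0.24]], [0, [37.8, 48.6, 0], [0, 0, 0.27]], [0, [42, 54, 0], [0, 0, 0.3]], [0, [46.2, 59.4, 1.5], [0, 0, 0.33]], [0, [50.3, 64.7, 3], [0, 0, 0.33]]]'

```text
clock: 1.65
eef_pos: [0.6281, -0.0455, 0.2133]
tcp_rot: [-2.283, -2.157, -0.002]
contact_force: [1.0, -0.7, -0.1]
gripper_width: 1.003
```

Call:
drive_tool --series '[[0, [0, 0, 0], [0, 0, 0]]]'

```text
clock: 1.78
eef_pos: [0.6293, -0.0422, 0.2111]
tcp_rot: [-2.278, -2.16, 0.002]
contact_force: [-0.6, 0.2, -0.6]
gripper_width: 1.001
```

Run:
```python
from h import *
st()
c=calibration('wrist');im=get_image('wrist');cv2.imwrite('pics/w1.png',im[:,:,::-1])
print(proj(c,[np.r_[gripat(3.),.101],np.r_[O,.065]]))
rows([(*gripat(3.0),.20,yawq(3.0))])
```

```text
t 1.77 p [ 0.6293 -0.0422  0.2111] fix -0.0456 -0.065 yaw 1.518 F [-0.6  0.2 -0.6] w 1.001 j [ 0.24  0.3  -0.12 -0.   -1.15 -1.86]
[[320.38510424 234.31451512]
 [319.15979928 109.83515671]]
[5.6, 3.8, 1.2] [-0.002, -0.001, 0.002]
```

View pics/w1.png

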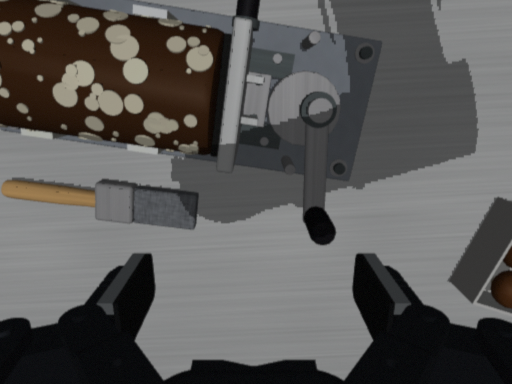

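The wrist view shows the grip top at about (321,230) and the nut at (319,109). I predicted (320,234) and (319,110), so they agree within 3 mm. Moving over the grip and then down.

Call:
drive_tool --series '[[0, [2.8, 1.9, 0.6], [0, 0, 0]], [0, [5.6, 3.8, 1.2], [0, 0, 0]], [0, [5.6, 3.8, 1.2], [0, 0, 0]], [0, [5.6, 3.8, 1.2], [0, 0, 0]], [0, [5.6, 3.8, 5], [0, 0, 0]], [0, [5.6, 3.8, 9], [0, 0, 0]], [0, [5.6, 3.8, 9], [0, 0, 0]]]'

```text
clock: 2.7
eef_pos: [0.6667, 0.0089, 0.1194]
tcp_rot: [-2.278, -2.156, 0.009]
contact_force: [0.0, -0.4, 1.1]
gripper_width: 1.003
```

Run:
```python
from h import *
st()
c=calibration('wrist');im=get_image('wrist');cv2.imwrite('pics/w2.png',im[:,:,::-1])
rows([(*gripat(3.0),.064,yawq(3.0))])
```

```text
t 2.7 p [0.6667 0.0089 0.1194] fix 0.0118 -0.0917 yaw 1.515 F [ 0.  -0.4  1.1] w 1.003 j [ 0.3   0.43 -0.14 -0.   -1.   -1.93]
[0.1, 0.1, 5.8] [-0.004, 0.0, 0.002]
```

View pics/w2.png

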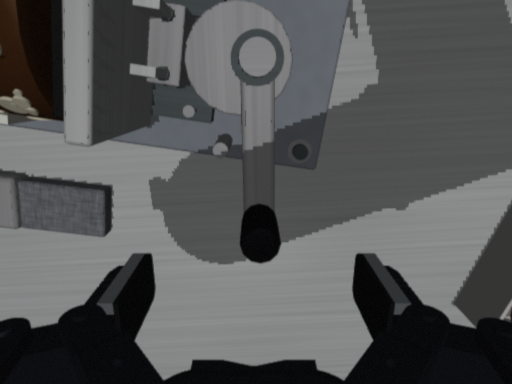

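The grip top is at (261,243), centred between the fingers, which are at about 150 and 357. I'll check it against the ray, then descend.

Run:
```python
from h import *
c=calibration('wrist')
for u,z in(((261,243),.101),((258,57),.065)):
    p=onz(c,u,z);d=p[:2]-O;print(p,d@EX,d@EY,np.hypot(*d))
```

```text
[0.67046315 0.01337804 0.101     ] 0.01697234580244648 -0.09446988792537293 0.095982395503917
[0.57712579 0.01707123 0.065     ] 0.002252669780602979 -0.0022265454061227282 0.0031673373022095544
```

Call:
drive_tool --series '[[0, [0.1, 0.2, 3], [0, 0, 0]], [0, [0.1, 0.2, 5.6], [0, 0, 0]], [0, [0.1, 0.2, 5.6], [0, 0, 0]], [0, [0.1, 0.2, 5.6], [0, 0, 0]]]' --grip_force 30

```text
clock: 3.25
eef_pos: [0.6718, 0.01, 0.0684]
tcp_rot: [-2.281, -2.16, 0.0]
contact_force: [-0.4, -0.3, -0.6]
gripper_width: 1.003
```

Call:
drive_tool --series '[[0.5, [0.2, 0.1, 0.3], [0, 0, 0]], [1, [0.2, 0.1, 0.3], [0, 0, 0]], [1, [0.2, 0.1, 0.3], [0, 0, 0]], [1, [0.2, 0.1, 0.3], [0, 0, 0]], [1, [0.2, 0.1, 0.3], [0, 0, 0]], [1, [0.2, 0.1, 0.3], [0, 0, 0]]]' --grip_force 30

```text
clock: 4.0
eef_pos: [0.673, 0.012, 0.0657]
tcp_rot: [-2.28, -2.16, 0.0]
contact_force: [-1.0, 0.0, 4.0]
gripper_width: 0.246
```

```bash
sed -i 's/^O=np.array(\[.5745,.0153\])/O=np.array([.5758,.0162])/' h.py
python3 - <<'E'
from h import *
st()
im=get_image('wrist');cv2.imwrite('pics/w3.png',im[:,:,::-1])
s=ctrl.read_state();d=s['eef_pos'][:2]-O;q0=np.arctan2(d@EX,d@EY)
if q0<0:q0+=2*np.pi
print('q0',q0,np.hypot(*d))
q=np.linspace(q0,1.55,13)[1:]
rows([(*gripat(a),.065,yawq(a)) for a in q])
E
```

```text
t 4.0 p [0.673  0.012  0.0657] fix 0.015 -0.0961 yaw 1.517 F [-1.  0.  4.] w 0.246 j [ 0.31  0.49 -0.19 -0.   -0.89 -1.93]
q0 2.9870866094563753 0.09727217736149274
[1.1, -0.3, 0.1] [-0.0, -0.0, -0.131]
[2.2, -0.5, 0.1] [-0.0, -0.0, -0.25]
[3.3, -0.9, 0.1] [-0.0, -0.0, -0.37]
[4.4, -1.3, 0.1] [-0.0, -0.0, -0.49]
[5.3, -1.9, 0.1] [-0.0, -0.0, -0.61]
[6.2, -2.6, 0.1] [-0.0, -0.0, -0.729]
[7.0, -3.5, 0.1] [-0.0, -0.0, -0.849]
[7.7, -4.3, 0.1] [-0.0, -0.0, -0.969]
[8.3, -5.3, 0.1] [-0.0, -0.0, -1.089]
[8.8, -6.4, 0.1] [-0.0, -0.0, -1.208]
[9.1, -7.4, 0.1] [-0.0, -0.0, -1.328]
[9.3, -8.6, 0.1] [-0.0, -0.0, -1.448]
```

View pics/w3.png

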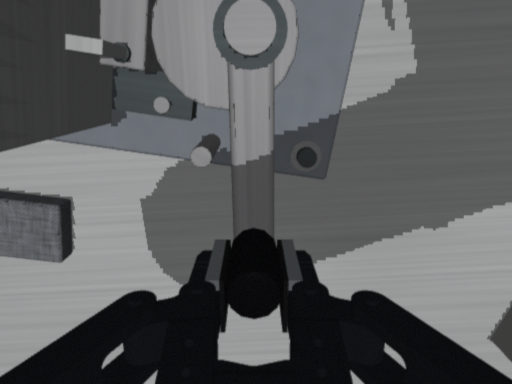

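The grip at (254,275) is held between the pads, opening about 21 mm (the grip is 22 mm). I'll swing it a little first and check the forces.

Call:
drive_tool --series '[[1, [0.6, -0.1, 0], [0, 0, -0.06]], [1, [1.1, -0.2, 0], [0, 0, -0.12]], [1, [1.7, -0.3, 0], [0, 0, -0.18]], [1, [2.2, -0.5, 0], [0, 0, -0.24]], [1, [2.8, -0.7, 0], [0, 0, -0.31]], [1, [3.3, -0.9, 0], [0, 0, -0.37]]]'

```text
clock: 4.8
eef_pos: [0.6681, 0.0463, 0.0658]
tcp_rot: [1.841, 2.543, 0.006]
contact_force: [7.0, 1.9, -3.7]
gripper_width: 0.248
```

```bash
cat > nx.py <<'E'
from h import *
import sys
st()
s=ctrl.read_state();d=s['eef_pos'][:2]-O;q0=np.arctan2(d@EX,d@EY)%(2*np.pi)
if q0>6:q0-=2*np.pi
print('q0',q0,np.hypot(*d))
q=np.linspace(q0,max(q0-1.2,float(sys.argv[1])),13)[1:]
rows([(*gripat(a),.065,yawq(a)) for a in q])
E
python3 nx.py 0.02
```

```text
t 4.8 p [0.6681 0.0463 0.0658] fix 0.0477 -0.0846 yaw 1.889 F [ 7.   1.9 -3.7] w 0.248 j [ 0.36  0.48 -0.2  -0.   -0.88 -1.61]
q0 2.628394075205084 0.09709124039007083
[0.9, -0.3, 0.1] [0.004, -0.0, -0.098]
[1.9, -0.4, 0.1] [0.004, 0.0, -0.198]
[2.8, -0.6, 0.1] [0.004, 0.0, -0.298]
[3.7, -1.0, 0.1] [0.004, 0.001, -0.398]
[4.6, -1.4, 0.1] [0.004, 0.001, -0.498]
[5.4, -1.9, 0.1] [0.004, 0.001, -0.598]
[6.1, -2.4, 0.1] [0.004, 0.001, -0.698]
[6.8, -3.1, 0.1] [0.004, 0.001, -0.798]
[7.5, -3.8, 0.1] [0.004, 0.002, -0.898]
[8.0, -4.6, 0.1] [0.004, 0.002, -0.998]
[8.5, -5.4, 0.1] [0.004, 0.002, -1.098]
[8.9, -6.2, 0.1] [0.004, 0.002, -1.198]
```

Call:
drive_tool --series '[[1, [0.9, -0.2, 0], [0, 0, -0.1]], [1, [1.9, -0.3, 0], [0, 0, -0.2]], [1, [2.8, -0.6, 0], [0, 0, -0.3]], [1, [3.7, -0.9, 0], [0, 0, -0.4]], [1, [4.6, -1.3, 0], [0, 0, -0.5]], [1, [5.4, -1.8, 0], [0, 0, -0.6]], [1, [6.1, -2.4, 0], [0, 0, -0.7]], [1, [6.8, -3.1, 0], [0, 0, -0.8]], [1, [7.5, -3.8, 0], [0, 0, -0.9]], [1, [8, -4.6, 0], [0, 0, -1]], [1, [8.5, -5.4, 0], [0, 0, -1.1]], [1, [8.9, -6.2, 0], [0, 0, -1.2]]]'

```text
clock: 6.3
eef_pos: [0.5821, 0.1132, 0.0657]
tcp_rot: [0.079, 3.135, 0.006]
contact_force: [-0.0, 4.4, 3.5]
gripper_width: 0.244
```

```bash
python3 nx.py 0.02
```

```text
t 6.3 p [0.5821 0.1132 0.0657] fix 0.0963 0.0128 yaw 3.091 F [-0.   4.4  3.5] w 0.244 j [ 0.52  0.38 -0.38 -0.   -0.81 -0.57]
q0 1.4383033957498605 0.09716536472609216
[1.0, -0.2, 0.1] [0.004, 0.006, -0.085]
[1.9, -0.4, 0.1] [0.003, 0.006, -0.185]
[2.8, -0.6, 0.0] [0.003, 0.006, -0.285]
[3.7, -0.9, 0.0] [0.003, 0.006, -0.385]
[4.6, -1.3, 0.0] [0.003, 0.007, -0.485]
[5.4, -1.8, 0.0] [0.002, 0.007, -0.585]
[6.2, -2.4, 0.0] [0.002, 0.007, -0.685]
[6.9, -3.0, 0.0] [0.002, 0.007, -0.785]
[7.5, -3.7, 0.0] [0.001, 0.007, -0.885]
[8.1, -4.5, 0.0] [0.001, 0.007, -0.985]
[8.5, -5.3, -0.0] [0.0, 0.007, -1.085]
[8.9, -6.1, -0.0] [0.0, 0.007, -1.185]
```

Call:
drive_tool --series '[[1, [0.9, -0.1, 0], [0, 0, -0.09]], [1, [1.9, -0.3, 0], [0, 0, -0.19]], [1, [2.8, -0.6, 0], [0, 0, -0.29]], [1, [3.7, -0.9, 0], [0, 0, -0.39]], [1, [4.6, -1.3, 0], [0, 0, -0.49]], [1, [5.4, -1.8, 0], [0, 0, -0.59]], [1, [6.2, -2.4, 0], [0, 0, -0.69]], [1, [6.9, -3, 0], [0, 0, -0.79]], [1, [7.5, -3.7, 0], [0, 0, -0.89]], [1, [8.1, -4.5, 0], [0, 0, -0.99]], [1, [8.5, -5.3, 0], [0, 0, -1.09]], [1, [8.9, -6.1, 0], [0, 0, -1.19]]]'

```text
clock: 7.8
eef_pos: [0.4882, 0.0582, 0.0654]
tcp_rot: [-1.696, 2.637, 0.004]
contact_force: [-14.7, 13.4, 18.5]
gripper_width: 0.25
```

```bash
python3 nx.py -0.04
python3 - <<'E'
from h import *
cv2.imwrite('pics/t4.png',get_image('top')[:,:,::-1])
im=cv2.imread('pics/t4.png')[130:260,260:425];cv2.imwrite('pics/t4c.png',cv2.resize(im,None,fx=4.5,fy=4.5,interpolation=cv2.INTER_CUBIC))
E
```

```text
t 7.8 p [0.4882 0.0582 0.0654] fix 0.0239 0.0941 yaw -1.998 F [-14.7  13.4  18.5] w 0.25 j [ 0.52  0.24 -0.6  -0.   -0.73  0.63]
q0 0.24894784682052076 0.09710460018213596
[0.2, -0.2, 0.0] [-0.001, 0.007, -0.005]
[0.5, -0.2, 0.0] [-0.001, 0.007, -0.029]
[0.7, -0.2, 0.0] [-0.001, 0.007, -0.053]
[0.9, -0.2, 0.0] [-0.001, 0.007, -0.077]
[1.1, -0.3, 0.0] [-0.002, 0.007, -0.101]
[1.4, -0.3, 0.0] [-0.002, 0.007, -0.125]
[1.6, -0.3, 0.0] [-0.002, 0.007, -0.149]
[1.8, -0.4, 0.0] [-0.002, 0.007, -0.173]
[2.1, -0.4, 0.0] [-0.002, 0.007, -0.198]
[2.3, -0.4, 0.0] [-0.002, 0.007, -0.222]
[2.5, -0.5, 0.0] [-0.002, 0.007, -0.246]
[2.7, -0.6, 0.0] [-0.002, 0.007, -0.27]
```

View pics/t4c.png

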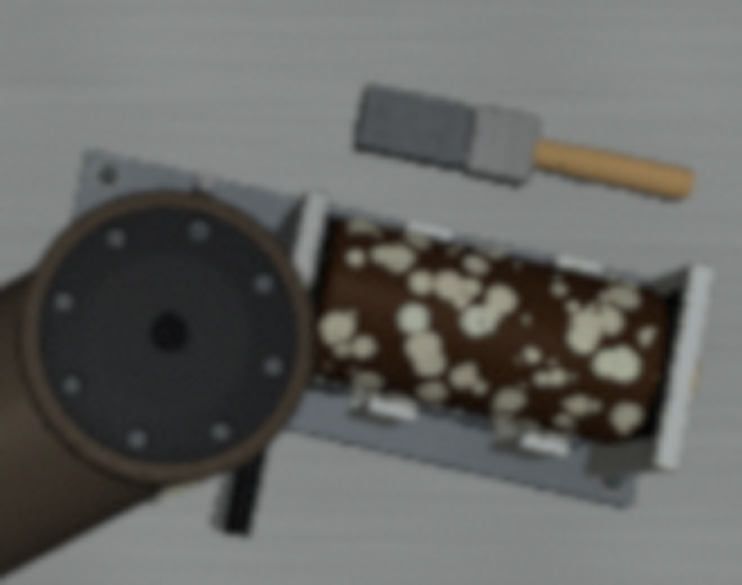

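The force has risen (18.5 N up, 17 N outward), so I'll look before going on.

Run:
```python
from h import *
st();cv2.imwrite('pics/w5.png',get_image('wrist')[:,:,::-1]);im=get_image('scene')[:,:,::-1][130:250,90:270]
cv2.imwrite('pics/s5.png',cv2.resize(im,None,fx=4.4,fy=4.4,interpolation=cv2.INTER_CUBIC));st()
```

```text
t 7.85 p [0.4877 0.0572 0.0654] fix 0.0229 0.0944 yaw -1.993 F [-16.9  10.6  18.2] w 0.248 j [ 0.52  0.24 -0.6  -0.   -0.73  0.64]
t 7.95 p [0.4879 0.0572 0.0654] fix 0.0229 0.0942 yaw -2.001 F [-15.4   9.2  19.4] w 0.247 j [ 0.52  0.24 -0.6  -0.   -0.73  0.63]
```

View pics/w5.png

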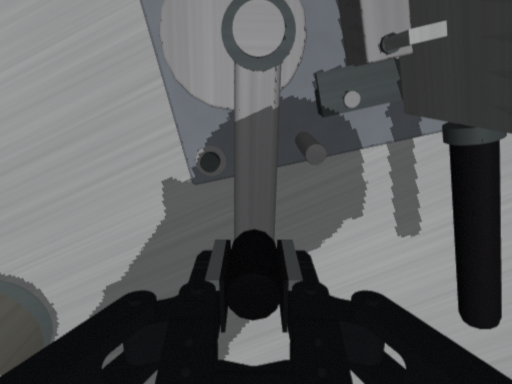

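View pics/s5.png

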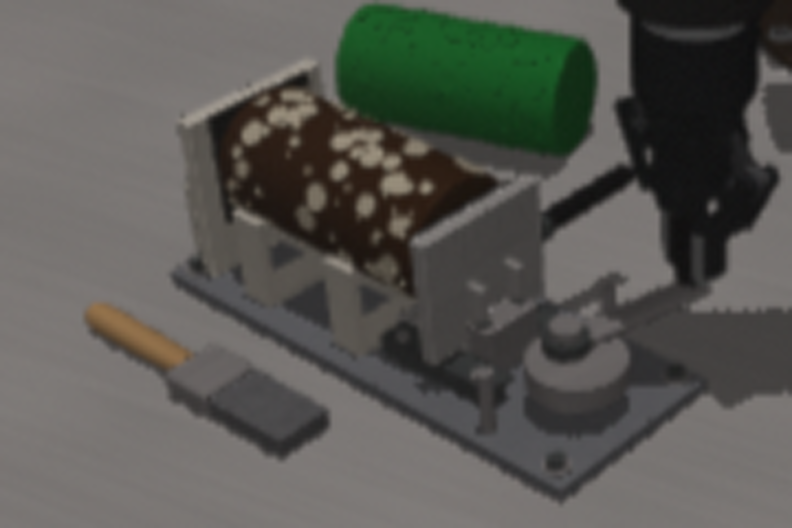

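Nothing unwanted is touching. The lever is about 8 mm short of the stop pin at (312,150). The load is squeeze stress from the 2 mm radius mismatch, so I'll loosen the fingers a little and push the last part with the trailing finger.

Call:
drive_tool --series '[[0.66, [0, 0, 0], [0, 0, 0]], [0.66, [0, 0, 0], [0, 0, 0]], [0.66, [0, 0, 0], [0, 0, 0]]]'

```text
clock: 8.32
eef_pos: [0.488, 0.057, 0.0652]
tcp_rot: [-1.693, 2.641, 0.003]
contact_force: [-0.3, 0.7, -0.4]
gripper_width: 0.341
```

```bash
sed -i 's/,.065,yawq(a)/,.066,yawq(a)/' nx.py; python3 nx.py -0.1
```

```text
t 8.32 p [0.488  0.057  0.0652] fix 0.0228 0.0941 yaw -2.002 F [-0.3  0.7 -0.4] w 0.341 j [ 0.52  0.24 -0.6  -0.   -0.73  0.63]
q0 0.23760118529675173 0.0968230219977032
[0.3, -0.2, -0.1] [-0.001, 0.005, -0.024]
[0.5, -0.2, -0.1] [-0.001, 0.005, -0.052]
[0.8, -0.2, -0.1] [-0.001, 0.005, -0.08]
[1.1, -0.2, -0.1] [-0.001, 0.005, -0.108]
[1.3, -0.3, -0.1] [-0.001, 0.005, -0.136]
[1.6, -0.3, -0.1] [-0.001, 0.005, -0.164]
[1.9, -0.4, -0.1] [-0.002, 0.005, -0.192]
[2.1, -0.4, -0.1] [-0.002, 0.005, -0.22]
[2.4, -0.5, -0.1] [-0.002, 0.005, -0.249]
[2.6, -0.5, -0.1] [-0.002, 0.005, -0.277]
[2.9, -0.6, -0.1] [-0.002, 0.005, -0.305]
[3.1, -0.7, -0.1] [-0.002, 0.005, -0.333]
```

Call:
drive_tool --series '[[0.66, [0.4, 0, 0], [0, 0, -0.03]], [0.66, [0.8, 0, 0], [0, 0, -0.07]], [0.66, [1.2, -0.1, 0], [0, 0, -0.11]], [0.66, [1.6, -0.1, 0], [0, 0, -0.15]], [0.66, [1.9, -0.2, 0], [0, 0, -0.18]], [0.66, [2.1, -0.2, 0], [0, 0, -0.2]], [0.66, [2.3, -0.3, 0], [0, 0, -0.22]], [0.66, [2.3, -0.3, 0], [0, 0, -0.22]]]'

```text
clock: 9.32
eef_pos: [0.4809, 0.0347, 0.0651]
tcp_rot: [-1.973, 2.439, 0.002]
contact_force: [-1.1, 2.2, 0.4]
gripper_width: 0.339
```

Run:
```python
from h import *
st();cv2.imwrite('pics/w6.png',get_image('wrist')[:,:,::-1])
```

```text
t 9.32 p [0.4809 0.0347 0.0651] fix -0.0005 0.0967 yaw -1.781 F [-1.1  2.2  0.4] w 0.339 j [ 0.48  0.22 -0.62 -0.   -0.72  0.88]
```

View pics/w6.png

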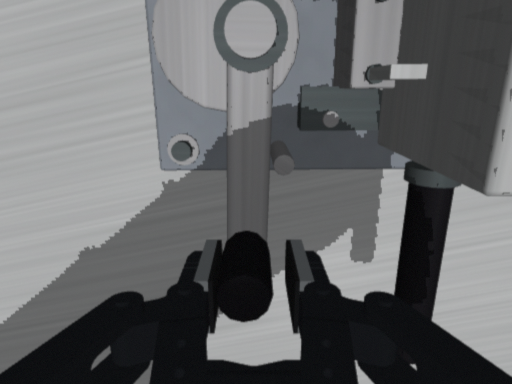

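The lever edge (270,155) is now almost on the stop pin (283,158). I'll push on until the force rises.

Call:
drive_tool --series '[[0.66, [0.2, 0, 0], [0, 0, -0.02]], [0.66, [0.4, 0, 0], [0, 0, -0.02]], [0.66, [0.5, 0, 0], [0, 0, -0.02]], [0.66, [0.5, 0, 0], [0, 0, -0.02]]]'

```text
clock: 9.88
eef_pos: [0.4802, 0.0315, 0.0651]
tcp_rot: [-1.995, 2.418, 0.004]
contact_force: [-3.6, 15.5, -0.2]
gripper_width: 0.342
```

Run:
```python
from h import *
st();cv2.imwrite('pics/w7.png',get_image('wrist')[:,:,::-1])
```

```text
t 9.88 p [0.4802 0.0315 0.0651] fix -0.0038 0.0967 yaw -1.762 F [-3.6 15.5 -0.2] w 0.342 j [ 0.47  0.22 -0.62 -0.01 -0.72  0.91]
```

View pics/w7.png

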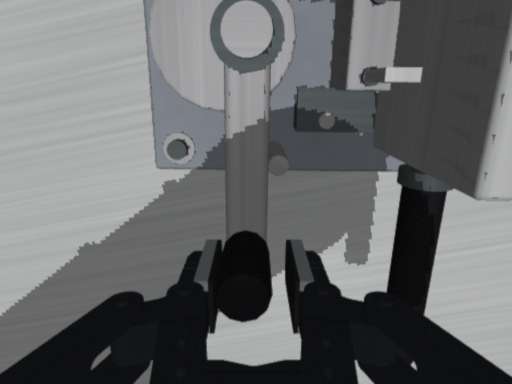

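15 N against the stop, tool at fixture x = -3.8 mm with 3.5 mm of slack, and the lever touching the pin at (278,165): the cam is at q ≈ 0. Back off, lift straight up, then shut the fingers.

Call:
drive_tool --series '[[0.66, [-0.3, 0, 0], [0, 0, 0]], [0.66, [-0.35, 0, 0], [0, 0, 0]], [0.66, [-0.35, 0, 0], [0, 0, 0]], [0.66, [-0.35, 0, -3], [0, 0, 0]], [0.66, [-0.35, 0, -6], [0, 0, 0]], [0.66, [-0.35, 0, -9], [0, 0, 0]], [0.66, [-0.35, 0, -11], [0, 0, 0]], [1, [-0.35, 0, -11], [0, 0, 0]], [1, [-0.35, 0, -11], [0, 0, 0]]]'

```text
clock: 11.05
eef_pos: [0.4799, 0.0338, 0.1744]
tcp_rot: [-1.995, 2.419, 0.005]
contact_force: [0.2, -0.2, -0.2]
gripper_width: -0.001
```

Run:
```python
from h import *
st();c=calibration('wrist');cv2.imwrite('pics/w8.png',get_image('wrist')[:,:,::-1])
print('cam',ray(c,(250,190))[0]-ctrl.read_state()['eef_pos'])
print(proj(c,[np.r_[W(0,.095),.101],np.r_[W(-.0695,.138),.08],np.r_[W(-.0695,.055),.08]]))
rows([(*W(-.105,.112),.17,th+np.pi),(*W(-.105,.112),.064,th+np.pi)])
```

```text
t 11.05 p [0.4799 0.0338 0.1744] fix -0.0016 0.0975 yaw -1.762 F [ 0.2 -0.2 -0.2] w -0.001 j [ 0.48  0.08 -0.49 -0.   -1.    0.91]
cam [ 0.07353103 -0.01495641  0.14218091]
[[252.24310823 200.37213   ]
 [343.86049936 245.96987197]
 [353.97738333 136.18805654]]
[10.3, 1.5, 0.3] [-0.001, 0.006, 0.006]
[10.4, 1.5, 10.9] [-0.001, 0.006, 0.006]
```

View pics/w8.png

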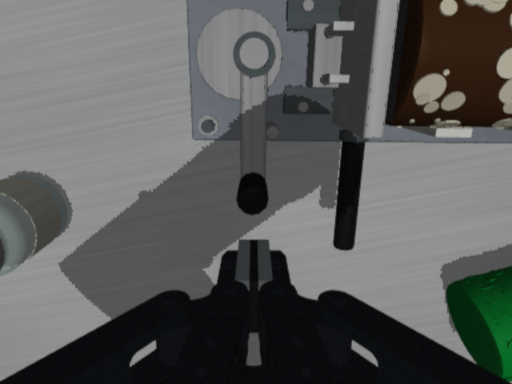

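The bar runs from (352,140) to its tip at (344,243); I predicted (344,246), so the jaw is still shut. The grip at (252,193) agrees with q ≈ 0. Crossing over the bar to the log side and going down.

Call:
drive_tool --series '[[1, [3.5, 0.5, 0], [0, 0, 0]], [1, [7, 1, 0], [0, 0, 0]], [1, [10.4, 1.5, 0], [0, 0, 0]], [1, [10.4, 1.5, 0], [0, 0, 0]], [1, [10.4, 1.5, 0], [0, 0, 0]], [1, [10.4, 1.5, 4], [0, 0, 0]], [1, [10.4, 1.5, 8], [0, 0, 0]], [1, [10.4, 1.5, 10.9], [0, 0, 0]], [1, [10.4, 1.5, 10.9], [0, 0, 0]], [1, [10.4, 1.5, 10.9], [0, 0, 0]]]'

```text
clock: 12.35
eef_pos: [0.4464, -0.0643, 0.0653]
tcp_rot: [-1.997, 2.418, 0.004]
contact_force: [0.1, -0.1, 0.6]
gripper_width: -0.002
```

Run:
```python
from h import *
st();c=calibration('wrist');cv2.imwrite('pics/w9.png',get_image('wrist')[:,:,::-1])
```

```text
t 12.35 p [ 0.4464 -0.0643  0.0653] fix -0.1044 0.111 yaw -1.761 F [ 0.1 -0.1  0.6] w -0.002 j [ 0.29  0.18 -0.68 -0.01 -0.71  1.09]
```

View pics/w9.png

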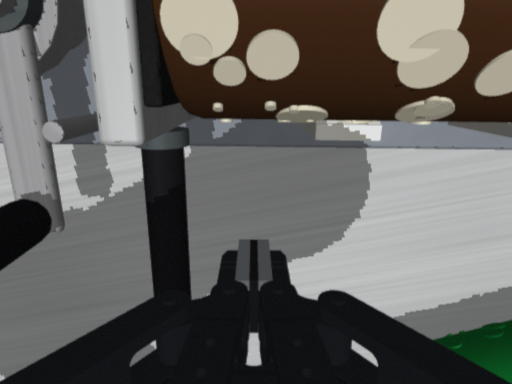

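The fingers are at the bar's log side: the bar is at (168,230) and the fingers at (253,280). Push along -tool x, gently.

Call:
drive_tool --series '[[1, [-0.4, 0, 0], [0, 0, 0]], [1, [-0.8, 0, 0], [0, 0, 0]], [1, [-1.1, 0, 0], [0, 0, 0]], [1, [-1.4, 0, 0], [0, 0, 0]], [1, [-1.7, 0, 0], [0, 0, 0]], [1, [-2, 0, 0], [0, 0, 0]], [1, [-2.3, 0, 0], [0, 0, 0]], [1, [-2.5, 0, 0], [0, 0, 0]], [1, [-2.7, 0, 0], [0, 0, 0]], [1, [-2.7, 0, 0], [0, 0, 0]]]'

```text
clock: 13.65
eef_pos: [0.4517, -0.0375, 0.0657]
tcp_rot: [-1.996, 2.417, 0.004]
contact_force: [0.1, -0.8, 0.2]
gripper_width: 0.003
```

Run:
```python
from h import *
st();c=calibration('wrist');cv2.imwrite('pics/w10.png',get_image('wrist')[:,:,::-1])
```

```text
t 13.65 p [ 0.4517 -0.0375  0.0657] fix -0.0771 0.1111 yaw -1.761 F [ 0.1 -0.8  0.2] w 0.003 j [ 0.35  0.18 -0.68 -0.01 -0.71  1.04]
```

View pics/w10.png

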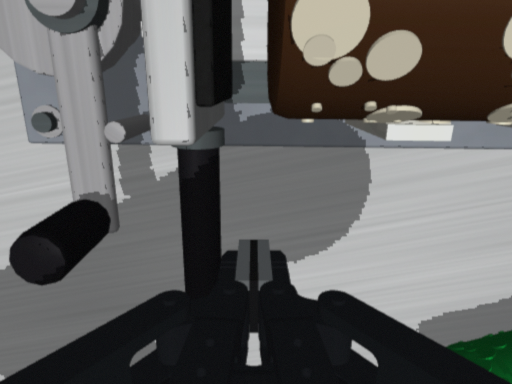

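The jaw is moving: there is a gap between pad and log at (245,60). I'll continue until the hard stop shows in the force.

Call:
drive_tool --series '[[1, [-0.3, 0, 0], [0, 0, 0]], [1, [-0.6, 0, 0], [0, 0, 0]], [1, [-0.8, 0, 0], [0, 0, 0]], [1, [-1, 0, 0], [0, 0, 0]], [1, [-1, 0, 0], [0, 0, 0]]]'

```text
clock: 14.32
eef_pos: [0.4533, -0.0286, 0.0656]
tcp_rot: [-1.997, 2.418, 0.003]
contact_force: [1.9, -10.4, -0.3]
gripper_width: 0.003
```

Call:
drive_tool --series '[[1, [-0.2, 0, 0], [0, 0, 0]], [1, [-0.3, 0, 0], [0, 0, 0]], [1, [-0.4, 0, 0], [0, 0, 0]], [1, [-0.4, 0, 0], [0, 0, 0]]]'

```text
clock: 14.82
eef_pos: [0.4532, -0.0279, 0.0657]
tcp_rot: [-2.001, 2.422, -0.001]
contact_force: [6.2, -28.2, 0.1]
gripper_width: 0.003
```

Run:
```python
from h import *
st();c=calibration('wrist');cv2.imwrite('pics/w11.png',get_image('wrist')[:,:,::-1])
```

```text
t 14.82 p [ 0.4532 -0.0279  0.0657] fix -0.0674 0.1116 yaw -1.761 F [  6.2 -28.2   0.1] w 0.003 j [ 0.37  0.18 -0.68  0.   -0.71  1.01]
```

View pics/w11.png

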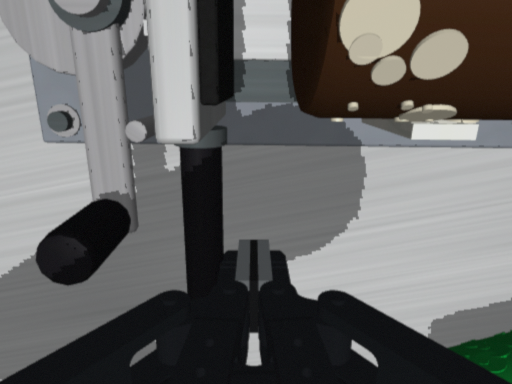

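28 N with no further travel, so the follower is on the cam. Back off, lift and check.

Call:
drive_tool --series '[[1, [1, 0, 0], [0, 0, 0]], [1, [2.5, 0, 0], [0, 0, 0]], [1, [2.5, 0, 0], [0, 0, 0]], [1, [2.5, 0, -4], [0, 0, 0]], [1, [2.5, 0, -9], [0, 0, 0]], [1, [2.5, 0, -13], [0, 0, 0]], [1, [1, 0, -13], [0, 0, 0]], [1, [-3, 0, -13], [0, 0, 0]], [1, [-5, 0, -13], [0, 0, 0]], [1, [-5, 0, -13], [0, 0, 0]], [1, [-5, 0, -13], [0, 0, 0]]]'

```text
clock: 16.25
eef_pos: [0.4621, 0.0212, 0.195]
tcp_rot: [2.001, -2.421, -0.0]
contact_force: [0.2, -0.2, 0.1]
gripper_width: 0.004
```

Run:
```python
from h import *
st();c=calibration('wrist');cv2.imwrite('pics/w12.png',get_image('wrist')[:,:,::-1])
for x in(-.0695,-.047):print(proj(c,[np.r_[W(x,.138),.08],np.r_[W(x,.06),.08]]))
print(proj(c,[np.r_[W(0,.095),.101],np.r_[O,.065]]))
cv2.imwrite('pics/s12.png',get_image('scene')[:,:,::-1])
```

```text
t 16.25 p [0.4621 0.0212 0.195 ] fix -0.0175 0.1125 yaw -1.76 F [ 0.2 -0.2  0.1] w 0.004 j [ 0.47  0.03 -0.49 -0.   -1.05  0.91]
[[318.15792001 217.03677361]
 [324.93714426 118.2696651 ]]
[[290.2001064  216.83559536]
 [294.40545643 118.03040024]]
[[229.30094429 170.58139267]
 [230.90139396  31.41843816]]
```

View pics/w12.png

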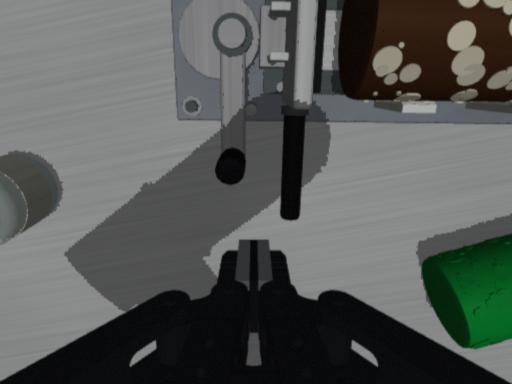

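View pics/s12.png

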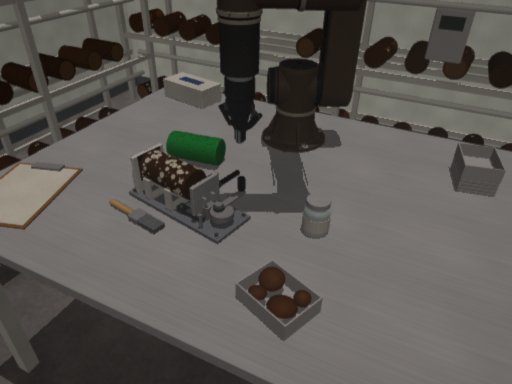

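The bar is at (290,215); I predicted 290 for fully home and 318 for shut. The lever grip at (231,165) agrees with q ≈ 0. Log, jar, punnet and brush look unchanged and the tool is clear, so I'm handing in.

```bash
python3 -c "
from station import job
print(job.finish_job())"
```

```text
the job is handed in; nothing more can be done
None
```

The cam lever is round against its stop pin, the jaw is fully home against the cam, and the job is handed in at about 16 s of the 54 s. It reported no verdict, so the results below are from my own checks.

- **Cam:** I gripped the lever and swung it round the side away from the log, then pushed it onto the pin with one finger until the force reached about 15 N. Near the end the load rose to about 27 N, because my arc was about 2 mm tighter than the grip's. I loosened the fingers, the load fell to zero, and I carried on. The last picture puts the lever at q ≈ 0.
- **Jaw:** I checked it was still shut after the cam was done, then pushed the bar from the log side with closed fingers until it stopped at 28 N. After I backed off, the bar tip was at pixel column 290, where it should be for 22.5 mm of travel (318 would be shut).
- **Everything else:** the log, jar, punnet and brush look unmoved in the last scene picture. I judged that by eye and did not measure it. The arm was clear, with contact forces near zero.

The one small disagreement is a 5–7 pixel offset in the row of the lever grip's top. It lies along the lever, not in its swing direction, so it does not affect the cam angle.

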